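# Lift the hot egg out of its cup with the tongs

### The arm

A 6-joint arm with a two-finger parallel gripper is mounted at the origin on a cart in front of the work surface, level with it; the furniture and walls round the work are solid. World frame = base frame: x ahead of the robot, y to its left, z up, the work surface at z = 0. Lengths are in m, angles in rad, forces in N, time in s.
With the tool pointing down it reaches from about 0.35 to 0.975 m from the base axis. Payload 7.1 kg.
Tool frame: the origin (TCP) lies midway between the tips of the shut fingers; the grasp point (between the pads) lies 19 mm behind it; z points along the fingers, x is the direction in which the jaws open and shut, and the axes are right-handed (so a half turn about z gives the same grasp; the last joint's range is limited). The gripper opens to 88 mm and grips with 3 to 60 N. Pads are 20 mm wide; open, the fingers measure 115 mm over their backs; the gripper's body (75 mm by 178 mm) begins 61 mm behind the grasp point.
Start: joints at [1.181, 0.423, 1.63, -0, 1.089, -0.019], TCP at [0.226, 0.583, 0.193] pointing down, gripper open.
Joint ranges: [-3, 3], [-0.9, 2.11], [0.09, 2.58], [-1.31, 4.45], [0.11, 2.69], [-2.54, 2.54]. Speed limits (rad/s): [2.39, 2.39, 3.01, 3.14, 3.14, 3.14].

### API

Orientations are given as a unit quaternion [w, x, y, z].
In Python, from station import move_pose, movel, movej, command_gripper, wait, inverse_kinematics, read_camera, camera_info, MotionError, job_done, get_time, get_joint_pos, get_qvel, get_effort, get_tcp_pos, get_ee_rot, get_ft_force, get_ft_torque, get_grip_width gives the robot as it stands. Calls block until the motion is done:
- move_pose(position, orientation): joint-space move of the TCP to a pose.
- movel(position, frame=None, v=0.15, until_force=None): straight line of the TCP; frame=None keeps the orientation; v is the mean speed in m/s. With until_force (N) it stops when the force on the tool has changed by that much, and returns True; else False.
- movej(angles): joint-space move.
- command_gripper(opening): opening from 0.0 (shut) to 1.0 (fully open); the grip force is fixed at half the most; returns when the fingers have stopped.
- wait(seconds).
- inverse_kinematics(position, orientation): joint angles nearest the present ones, or None.
- read_camera(name): name is "scene" or "top"; returns the picture (384x512x3 uint8, red, green, blue); there is no depth.
- camera_info(name): a dict with "intrinsics" (3x3 intrinsics, pixels), "T" (4x4, takes a point from camera to world coordinates). Camera axes: x right, y up, looking along -z (the intrinsics and any distortion apply to the point x, -y, -z); pixel columns grow to the right and rows downward; lengths in m; the calibration is good to about 2 mm. A picture is of the moment at which its call begins. camera_info takes no time and is no camera call.
A pose or a line that the arm cannot do raises MotionError and nothing moves.
- job_done(): hands the job in, once; it reports no verdict.
Readings, each from a call of its own:
- get_time(): time.
- get_joint_pos(): joint angles.
- get_qvel(): joint speeds.
- get_effort(): joint torques, N m.
- get_tcp_pos(): TCP position.
- get_ee_rot(): TCP orientation.
- get_ft_force(): force on the tool from outside, world axes, zero at the start.
- get_ft_torque(): the same for the moment, N m.
- get_grip_width(): opening from 0.0 (shut) to 1.0 (fully open).
Only numpy, scipy, OpenCV 4.12 (cv2) and the standard library are available. Lean on these libraries where they do the work, as an engineer would, in place of code of your own. Each camera call takes 0.05 s, during which the arm holds its last target. There are 200 camera calls.

### The job

Two boiled eggs stand in egg cups on the cold glass hob. The one with the red egg timer standing close behind its cup has just come out of the pan and is too hot to touch: pick up the spring tongs from their rest, close them on that egg and lift it out, well clear of its cup (about 10 cm up). Finish holding it there, still gripped in the tongs; never touch an egg with the gripper itself, and leave the other egg, both cups and the timer standing where they are.

Things in the scene. Friction and masses are not known exactly. Their poses are not given: they have to be found in the camera images.
- tongs_grip (a point): Steel spring tongs, 195 mm long, 0.1 kg, lying on edge on a rest. Point: middle of the tongs between their black grip pads (46 mm long), half-way up their 24 mm height. Own x runs along the tongs to the red jaws, z up, y across, the way they close. Open, they are 47 mm wide over the black pads; squeeze them there along y. Pivot post (21 mm thick, 24 mm high) 95 mm behind.
- tongs_jaws (a point): Middle point between the two red jaw pads, 65 mm ahead (+x) of tongs_grip, same axes and height. Jaw pads 32 mm long, 24 mm high, slightly V-shaped inside so that an egg centres itself; open, they stand about 69 mm apart inside and 81 mm over their backs, and end 17 mm ahead of this point.
- tongs_left (a joint): How far the tongs are closed: 0 open (a spring holds them so), about 0.1 on an egg, 0.17 at most. Spring: 3 N at each black pad to start, 7 N on reaching an egg. 1 mm of closing at the black pads closes the jaws 1.7 mm: squeezed to 41 to 43 mm over the pads they can be carried with jaws open; at about 29 mm the jaws meet an egg; command less (26 mm) to hold it firmly.
- tong_rest: Fixed wooden tong rest on the worktop (z = 0): two cross bars 10 x 90 x 14 mm, 55 mm behind and 40 mm ahead of its origin (x along the tongs), joined by a spine 14 mm wide, 7 mm high. Origin under its middle. The tongs' underside lies 14 mm up, so fingers can pass down outside the arms between the bars.
- egg_brown_center (a point): Brown hard egg, 42 mm thick and 56 mm high, upright, blunt end down in the cup; this point is half-way up, 62 mm above the worktop (57 above the hob glass) at the start; the thickest place is 2 mm lower. Mass 55 g. It stays in its own cup at the start.
- egg_cream_center (a point): Cream-white egg of the same size, mass and stand; this point is half-way up it.
- cup_brown: Blue egg cup, loose, under the brown egg: 40 mm high, rim 42 mm and foot 48 mm across. Origin at the middle of its foot. It stands on the black hob glass, 5 mm above the worktop. The egg's lowest 11 mm sit inside it.
- cup_cream: Blue egg cup, the same, under the cream-white egg.
- egg_timer_1: Round kitchen timer, red top, white lower half, 61 mm across and 52 mm high, origin at the middle of its underside. It stands 75 to 90 mm behind (+x) the cup of the hot egg.
- salt: Glass salt shaker with grey cap, 44 mm across and 90 mm high, origin at the middle of its underside. It stands fast behind the other cup.
Not all that is in view belongs to the job. What is meant by the egg_timer_1 is not green, and is the larger of those in its own colour.

How it is judged:
On the way, in this order (a step that is already met when the one before it is completed fails the run):
1. the tongs are lifted off their rest in the fingers (height (world z) of tongs_grip above 0.045 m and contact force between the fingers and tongs above 0.5 N), for 0.2 s.
2. the hot egg is clear of its cup, in the tongs (((horizontal distance between egg_timer_1 and cup_brown below 0.104 m and height (world z) of egg_brown_center above 0.09 m and contact force between tongs and egg_brown above 0.3 N) or (horizontal distance between egg_timer_1 and cup_cream below 0.104 m and height (world z) of egg_cream_center above 0.09 m and contact force between tongs and egg_cream above 0.3 N))), for 0.2 s.
At the end, for the whole second after the job is handed in: The timer's egg is between the tongs' jaws (within 25 mm of their middle), centre over 125 mm above the worktop, off its cup; fingers grip the tongs, which are still and off the rest; the other egg is in its cup, cups upright (((horizontal distance between egg_timer_1 and cup_brown below 0.104 m and height (world z) of egg_brown_center above 0.125 m and contact force between tongs and egg_brown above 0.3 N and contact force between egg_brown and cup_brown below 0.05 N and distance between egg_brown_center and tongs_jaws below 0.025 m and horizontal distance between egg_cream_center and cup_cream below 0.01 m and height (world z) of egg_cream_center below 0.075 m) or (horizontal distance between egg_timer_1 and cup_cream below 0.104 m and height (world z) of egg_cream_center above 0.125 m and contact force between tongs and egg_cream above 0.3 N and contact force between egg_cream and cup_cream below 0.05 N and distance between egg_cream_center and tongs_jaws below 0.025 m and horizontal distance between egg_brown_center and cup_brown below 0.01 m and height (world z) of egg_brown_center below 0.075 m)) and contact force between the fingers and tongs above 1 N and linear speed of tongs below 0.03 m/s and contact force between tongs and tong_rest below 0.05 N and angle between each of cup_brown, cup_cream's own z axis and vertical below 0.15 rad); the arm keeps its last pose, push and grip.
It fails at once if the gripper or arm touches an egg (contact force between any of the fingers, the arm and egg_brown above 0.3 N or contact force between any of the fingers, the arm and egg_cream above 0.3 N).
It fails at once if the egg that is not hot is taken or shifted by more than 25 mm ((horizontal distance between egg_timer_1 and cup_brown below 0.104 m and distance of egg_cream_center from where it was at the start of the episode above 0.025 m) or (horizontal distance between egg_timer_1 and cup_cream below 0.104 m and distance of egg_brown_center from where it was at the start of the episode above 0.025 m)).
It fails at once if a cup is shifted by more than 25 mm or knocked over (distance of any of cup_brown, cup_cream from where it was at the start of the episode above 0.025 m or angle between any of cup_brown, cup_cream's own z axis and vertical above 0.4 rad).
It fails at once if the timer is shifted by more than 20 mm or knocked over (distance of egg_timer_1 from where it was at the start of the episode above 0.02 m or angle between egg_timer_1's own z axis and vertical above 0.4 rad).
It also fails if it takes over 32 s, if anything falls off the work surface, if the arm or the gripper's body presses on something with over 40 N, if the wrist force passes 120 N, or if a joint passes its speed limit or range.

## Working session

There is one attempt and no reset: what is moved stays moved. The work goes in short steps, each a Python script; the robot and the scene stay as the last script left them, time stands still between calls to the robot, and variables do not carry over. Pictures are saved under pics/ and viewed, about 8 in all and at most 12, crops included, and the job is handed in when it is done.

```bash
mkdir -p pics; ls; python3 - <<'E'
from station import *
import cv2,numpy as np
for n in("scene","top"):
    im=read_camera(n);cv2.imwrite(f"pics/{n}0.png",cv2.resize(im[:,:,::-1],(800,600),interpolation=cv2.INTER_CUBIC));cv2.imwrite(f"pics/raw_{n}.png",im[:,:,::-1])
    c=camera_info(n);print(n,c)
print(get_ee_rot(),get_time())
E
```

```text
pics
scene {'intrinsics': array([[411.81824506,   0.        , 258.50573147],
       [  0.        , 411.81824506, 187.75755418],
       [  0.        ,   0.        ,   1.        ]]), 'T': array([[ 0.80967791,  0.41253457, -0.41741695,  0.12621869],
       [-0.58653461,  0.59302458, -0.55163303, -0.44573225],
       [ 0.01997082,  0.69147457,  0.7221247 ,  0.71043225],
       [ 0.        ,  0.        ,  0.        ,  1.        ]])}
top {'intrinsics': array([[374.39484662,   0.        , 255.4765922 ],
       [  0.        , 374.39484662, 192.79633879],
       [  0.        ,   0.        ,   1.        ]]), 'T': array([[ 0.00402478,  0.99649775, -0.08352269,  0.44249457],
       [-0.99989668,  0.00516292,  0.01341525,  0.06557797],
       [ 0.01379948,  0.08346007,  0.99641557,  1.09424243],
       [ 0.        ,  0.        ,  0.        ,  1.        ]])}
[ 3.70785903e-04  8.25329670e-01  5.64650752e-01 -5.71498038e-04] 0.1
```

View pics/scene0.png

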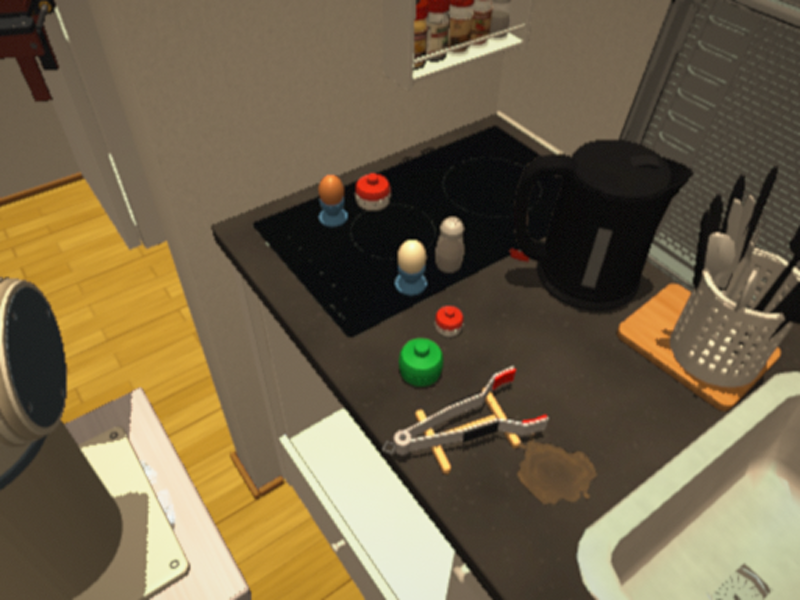

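View pics/top0.png

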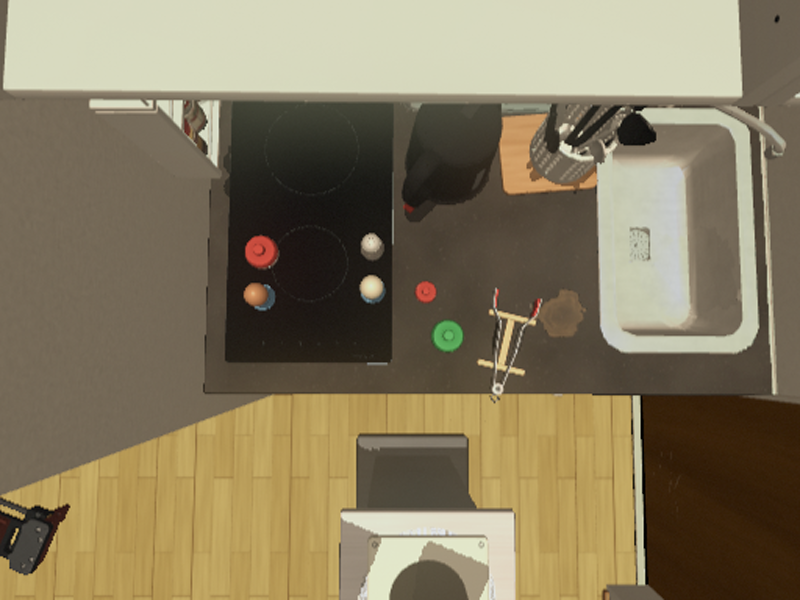

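The brown egg at top-view (257,295) has the larger red timer behind it at (261,252), so it is the hot one. The tongs run from the pivot at (497,389) to the jaws at (497,295) and (540,305). I'll enlarge these areas.

```bash
python3 - <<'E'
import cv2,numpy as np
t=cv2.imread("pics/raw_top.png");s=cv2.imread("pics/raw_scene.png")
def crop(im,x,y,w,h,k):
    c=cv2.resize(im[y:y+h,x:x+w],None,fx=k,fy=k,interpolation=cv2.INTER_CUBIC)
    for i in range(0,w,10):
        cv2.line(c,(i*k,0),(i*k,6),(0,255,255),1); cv2.putText(c,str(x+i),(i*k+1,16),0,.33,(0,255,255))
    for i in range(0,h,10):
        cv2.line(c,(0,i*k),(6,i*k),(0,255,255),1); cv2.putText(c,str(y+i),(8,i*k+4),0,.33,(0,255,255))
    return c
a=crop(t,300,182,50,75,8); b=crop(s,240,230,114,75,8)[:, :]
e=crop(t,150,145,40,60,10)
f=crop(s,195,105,60,45,8)
H=600
c=np.zeros((600,800,3),np.uint8); c[:,:400]=a; c[:,400:800]=e
cv2.imwrite("pics/c1.png",c)
b=crop(s,242,230,114,75,7); 
c=np.zeros((600,800,3),np.uint8);c[:525,:798]=b
cv2.imwrite("pics/c2.png",crop(s,195,105,70,50,11))
cv2.imwrite("pics/c3.png",c)
E
```

```text
(no output)
```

View pics/c1.png

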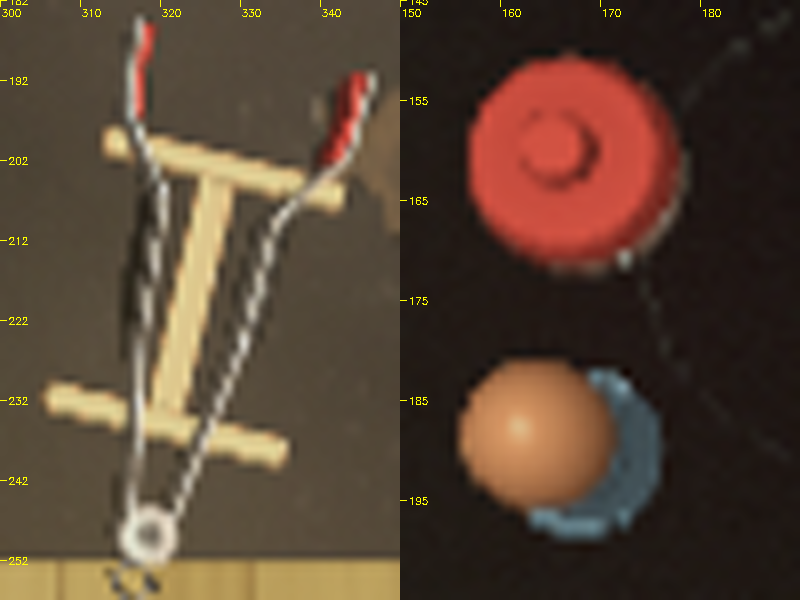

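View pics/c2.png

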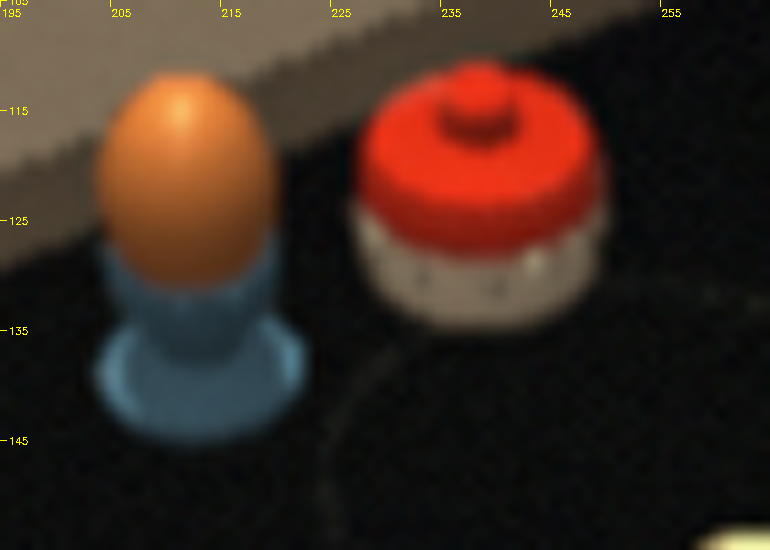

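View pics/c3.png

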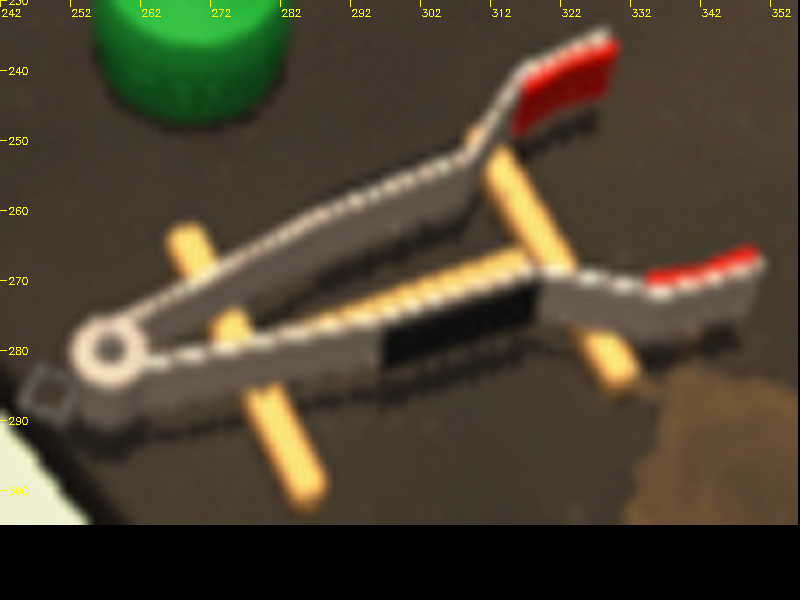

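```bash
cat > h.py <<'E'
from station import *
import numpy as np
from scipy.spatial.transform import Rotation as R
def ray(n,u,v):
    c=camera_info(n);K=c["intrinsics"];T=c["T"]
    d=T[:3,:3]@np.array([(u-K[0,2])/K[0,0],-(v-K[1,2])/K[1,1],-1]);return T[:3,3],d
def plane(n,u,v,z):
    o,d=ray(n,u,v);return (o+d*(z-o[2])/d[2]).round(4)
def quat(yaw):  # tool down, tool x (jaw dir) = tongs y axis; yaw = heading of tongs x
    x=np.array([-np.sin(yaw),np.cos(yaw),0]);z=np.array([0,0,-1.]);y=np.cross(z,x)
    return R.from_matrix(np.c_[x,y,z]).as_quat()[[3,0,1,2]]
E
python3 - <<'E'
from h import *
P=lambda l,*a:print(l,plane(*a))
P("pivot t","top",318.8,248.5,.038);P("pivot s","scene",257.7,280.3,.038)
P("tipL t","top",317.6,184.3,.038);P("tipL s","scene",328.4,235,.038)
P("tipR t","top",346.3,191.5,.038);P("tipR s","scene",350.6,267.9,.038)
P("bar1 near t","top",320.5,234.5,.014);P("bar2 far t","top",327.7,202.8,.014)
P("egg t","top",163.7,188.4,.062);P("egg s","scene",212,121.0,.062)
P("foot s","scene",213.2,138.8,.007)
P("timer t","top",166.8,161,.045); P("cream t","top",371/1.5625,288/1.5625,.062);P("salt","top",371/1.5625,245/1.5625,.09)
P("counter L","top",206/1.5625,390/1.5625,0);P("counter front","top",400/1.5625,392/1.5625,0);P("wallcorner s","scene",215/1.5625,232/1.5625,0)
P("counterTopL","top",212/1.5625,180/1.5625,0);P("kettle","top",408/1.5625,205/1.5625,.2);P("green","top",286,214,.04)
print(get_ee_rot(),R.from_quat(get_ee_rot()[[1,2,3,0]]).as_matrix().round(2))
E
```

```text
pivot t [ 0.3753 -0.1268  0.038 ]
pivot s [ 0.3738 -0.1243  0.038 ]
tipL t [ 0.5562 -0.1252  0.038 ]
tipL s [ 0.5538 -0.1221  0.038 ]
tipR t [ 0.5361 -0.2067  0.038 ]
tipR s [ 0.5351 -0.205   0.038 ]
bar1 near t [ 0.4137 -0.1365  0.014 ]
bar2 far t [ 0.505  -0.1583  0.014 ]
egg t [0.5399 0.3051 0.062 ]
egg s [0.5423 0.3104 0.062 ]
foot s [0.5396 0.3065 0.007 ]
timer t [0.6192 0.3022 0.045 ]
cream t [0.5523 0.1017 0.062 ]
salt [0.6244 0.1014 0.09  ]
counter L [0.368  0.4067 0.    ]
counter front [0.3654 0.0487 0.    ]
wallcorner s [0.3613 0.3917 0.    ]
counterTopL [0.7638 0.4078 0.    ]
kettle [0.6678 0.0404 0.2   ]
green [ 0.4714 -0.0348  0.04  ]
[ 3.70785903e-04  8.25329670e-01  5.64650752e-01 -5.71498038e-04] [[ 0.36  0.93 -0.  ]
 [ 0.93 -0.36 -0.  ]
 [-0.   -0.   -1.  ]]
```

The two cameras agree to within about 5 mm:

| Thing | Position / heading |
|---|---|
| Tongs grip | (0.4665, -0.1465), yaw -0.231 |
| Hot egg | (0.541, 0.307) |
| Side wall | y ≈ 0.40 |

The wall is too close for a straight-on approach, so I'll come at the egg with the tongs heading 45°.

```bash
python3 - <<'E'
from h import *
import cv2
movel([.137,.354,.25],v=.3)
q=np.array(get_joint_pos());q[0]=-.3;movej(q)
g=[.4665,-.1465]
move_pose(g+[.16],quat(-.231))
movel(g+[.008],v=.15,until_force=8)
print(get_tcp_pos(),get_joint_pos(),get_time())
command_gripper(.477);print(get_grip_width(),get_ft_force())
movel(g+[.22],v=.12)
print(get_tcp_pos(),get_grip_width(),get_ft_force(),get_time())
for yw in(.6,.785,.95): print(inverse_kinematics([.541-.065*np.cos(yw),.307-.065*np.sin(yw),.043],quat(yw)))
t=read_camera("top");s=read_camera("scene")
cv2.imwrite("pics/l1.png",np.vstack([cv2.resize(t[130:280,250:400],(400,400)),]) [:,:,::-1]);
c=np.hstack([cv2.resize(t[120:270,260:360],(400,600)),cv2.resize(s[150:300,250:350],(400,600))])
cv2.imwrite("pics/l1.png",c[:,:,::-1])
E
```

```text
[ 0.46707939 -0.14670255  0.00864031] [-3.28625682e-01  5.37201703e-01  2.02452716e+00 -3.03078337e-05
  5.78613581e-01 -1.66834401e+00] 5.5583
0.4814974407718391 [-0.82225609  0.69026223  5.77104725]
[ 0.46611691 -0.14638826  0.21937082] 0.4767742038522841 [0.64247597 0.45245029 0.7185548 ] 8.3333
[ 4.85032221e-01  5.42046307e-01  1.86699453e+00 -4.44089210e-16
  7.32551819e-01 -1.68576411e+00]
[ 4.64034272e-01  5.44567712e-01  1.86172648e+00 -4.44089210e-16
  7.35298466e-01 -1.89176205e+00]
[ 4.46554824e-01  5.48965579e-01  1.85253825e+00 -4.44089210e-16
  7.40088822e-01 -2.07424150e+00]
```

View pics/l1.png

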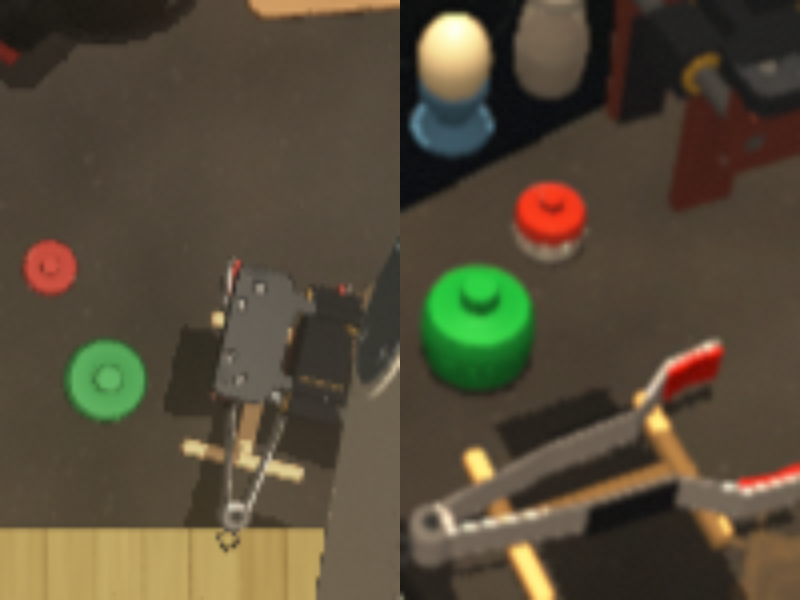

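The tongs are still on the rest: their pivot is unchanged at raw (318.7,248.7) and the fingers are empty. I'll go down again, squeeze a little more, and look before lifting.

```bash
python3 - <<'E'
from h import *
import cv2
g=[.4665,-.1465]
command_gripper(1.0)
movel(g+[.06],v=.3)
print(get_ft_force().round(2))
movel(g+[.007],v=.15)
print(get_tcp_pos().round(4),get_ft_force().round(2),get_ee_rot().round(3))
for w in(.55,.50,.45):
    command_gripper(w);print(w,get_grip_width(),get_ft_force().round(2))
print(get_time())
s=read_camera("scene");t=read_camera("top")
c=np.hstack([cv2.resize(t[150:270,280:360],(400,600)),cv2.resize(s[200:320,270:350],(400,600))])
cv2.imwrite("pics/l2.png",c[:,:,::-1])
E
```

```text
[ 0.72  0.05 -0.29]
[ 0.4674 -0.1468  0.0081] [ 0.35 -0.72  0.58] [0.001 0.784 0.621 0.   ]
0.55 0.5484187362252835 [ 0.16 -0.16  1.22]
0.5 0.501219035918846 [1.22 0.53 1.09]
0.45 0.4504158902849343 [0.88 0.31 0.96]
11.875
```

View pics/l2.png

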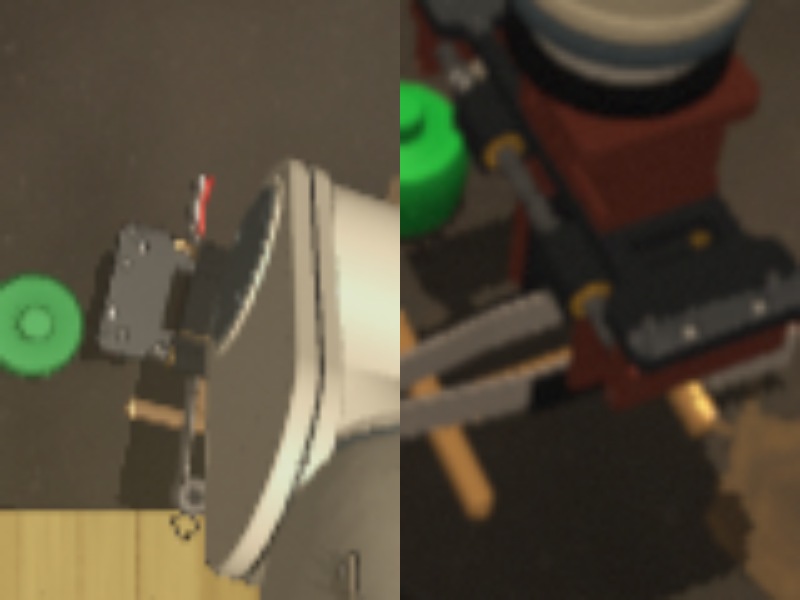

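```bash
python3 - <<'E'
from h import *
import cv2
g=[.4665,-.1465]
movel(g+[.08],v=.08)
print(get_time(),get_tcp_pos().round(4),get_grip_width(),get_ft_force().round(2))
s=read_camera("scene");t=read_camera("top")
c=np.hstack([cv2.resize(t[140:260,280:360],(400,600)),cv2.resize(s[170:320,250:350],(400,600))])
cv2.imwrite("pics/l3.png",c[:,:,::-1])
E
```

```text
13.0417 [ 0.4661 -0.1464  0.0796] 0.4498445177425239 [-0.05 -0.1  -1.02]
```

View pics/l3.png

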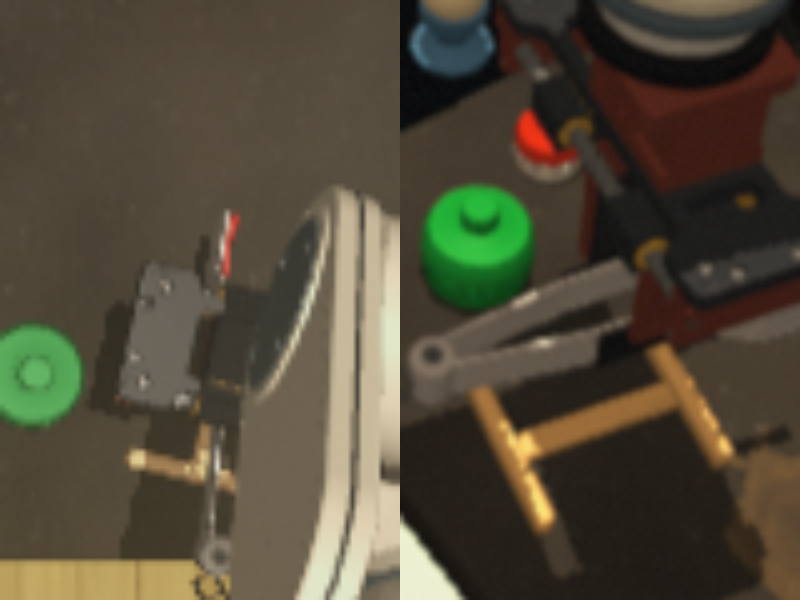

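The tongs are lifted clear of the rest and the wrist reads 1 N of weight. Now I'll triangulate the pivot (top 323.6,250.6; scene 258,258.75) and move over towards the egg.

```bash
python3 - <<'E'
from h import *
import cv2
a,d=ray("top",323.6,250.6);b,e=ray("scene",258,258.75)
s,t=np.linalg.lstsq(np.c_[d,-e],b-a,rcond=None)[0]
print("pivot top",a+s*d,b+t*e,"jaw tip",plane("top",326,182.4,.11))
movel([.4665,-.1465,.17],v=.15)
yw=.785;f=np.array([np.cos(yw),np.sin(yw)])
p=np.array([.541,.307])-.065*f
move_pose([.43,.06,.19],quat(.3))
move_pose([*p,.14],quat(yw))
wait(.3)
print(get_time(),get_tcp_pos().round(4),p,get_grip_width(),get_ft_force().round(2))
s=read_camera("scene");t=read_camera("top")
cv2.imwrite("pics/raw_t4.png",t[:,:,::-1]);cv2.imwrite("pics/raw_s4.png",s[:,:,::-1])
c=np.hstack([cv2.resize(t[130:230,140:207],(400,600)),cv2.resize(s[60:160,180:247],(400,600))])
cv2.imwrite("pics/l4.png",c[:,:,::-1])
E
```

```text
pivot top [ 0.37449547 -0.12606957  0.11056024] [ 0.37246677 -0.12473658  0.11044078] jaw tip [ 0.5536 -0.1346  0.11  ]
15.9167 [0.4953 0.2601 0.1406] [0.49501976 0.26105636] 0.4543832077508952 [ 0.69 -0.28 -1.79]
```

View pics/l4.png

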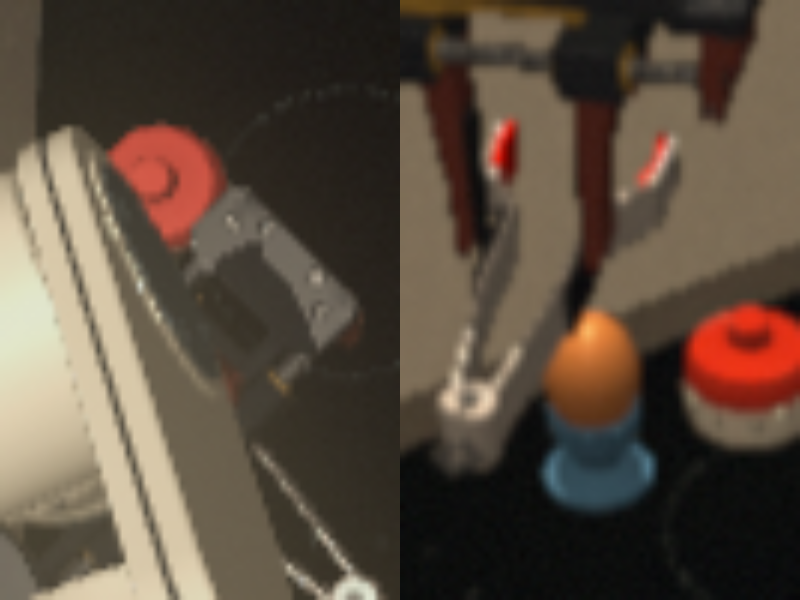

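Both jaws straddle the egg's line in the scene view: tips at raw (198.1,80.3) and (225.6,82.5), pivot at (191.4,125.8). I'll check that against the egg position.

```bash
python3 - <<'E'
from h import *
z=.1706
p=plane("scene",191.4,125.8,z);p2=plane("top",199,229.2,z)
a=plane("scene",198.1,80.3,z);b=plane("scene",225.6,82.5,z);m=(a+b)/2
print(p,p2,a,b,np.linalg.norm(a-b))
d=(m-p)[:2];print("yaw",np.arctan2(d[1],d[0]),"len",np.linalg.norm(d),"jawmid",m[:2]-.017*d/np.linalg.norm(d))
o,dr=ray("top",199,229.2);o2,d2=ray("scene",191.4,125.8)
s,t=np.linalg.lstsq(np.c_[dr,-d2],o2-o,rcond=None)[0];print(o+s*dr,o2+t*d2)
E
```

```text
[0.4282 0.1941 0.1706] [0.4297 0.1912 0.1706] [0.5289 0.3397 0.1706] [0.5784 0.2945 0.1706] 0.06703200728010464
yaw 0.7755373439557854 len 0.17568922135407167 jawmid [0.54151124 0.3051983 ]
[0.42968721 0.19103319 0.17188243] [0.42733592 0.19231782 0.17208981]
```

```bash
python3 - <<'E'
from h import *
import cv2
x,y=.4952,.2630
movel([x,y,.105],v=.1)
print(movel([x,y,.044],v=.06,until_force=5),get_tcp_pos().round(4),get_ft_force().round(2))
command_gripper(.295);print(get_grip_width()*88,get_ft_force().round(2))
wait(.2)
movel([x,y,.15],v=.06)
wait(.3)
print(get_time(),get_tcp_pos().round(4),get_grip_width()*88,get_ft_force().round(2))
s=read_camera("scene")
cv2.imwrite("pics/l5.png",cv2.resize(s[40:170,160:330],(785,600))[:,:,::-1])
E
```

```text
False [0.4955 0.2632 0.0444] [-0.53  0.38 -1.47]
26.97688265807921 [-0.43 -0.46  0.39]
20.5 [0.4952 0.263  0.1499] 27.2031739840225 [-0.37  0.01 -2.16]
```

View pics/l5.png

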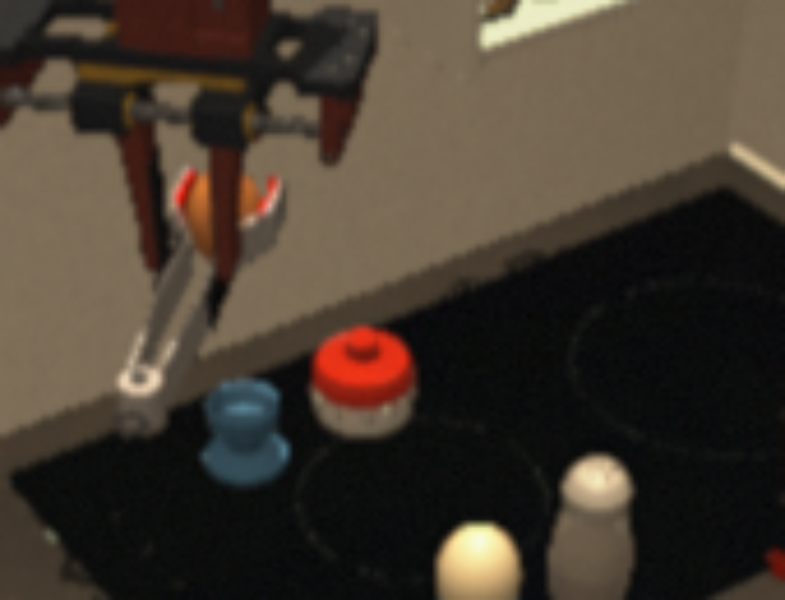

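The egg is held between the red jaws at (225,210). The blue cup is upright and empty at (245,430), and the timer and cream egg haven't moved. The width is steady, so I'm handing in.

```bash
python3 - <<'E'
from station import *
print(get_grip_width()*88,get_ft_force(),abs(get_qvel()).max(),get_time());job_done();print(get_grip_width()*88)
E
```

```text
27.192282764027123 [ 0.51671141 -0.4548701  -1.58396701] 0.0015714702194471778 20.55
the job is handed in; nothing more can be done
the job is handed in; nothing more can be done
```

The brown egg, the one with the larger red timer behind its cup, is out of its cup and held in the tongs. I handed the job in at 20.55 s; no verdict was reported.

- **First grasp failed:** squeezing to 42 mm, the fingers came up empty and the tongs stayed on the rest. A second try at about 39.6 mm lifted them, and the wrist read 1.0 N, which matches their weight.
- **Approach:** I came in at 45° because the side wall was too close for a straight approach. A check over the egg put the jaw middle within about 2 mm of it, apart from one less certain height reading that was 5 mm off.
- **Last checks:** the grip was steady at 27.2 mm and the arm was still. The wrist read between 1.6 and 2.2 N downward, about right for tongs plus egg. From the gripper height, the egg is about 168 mm above the worktop.
- **Final picture:** the egg is between the red jaws and its cup is upright and empty. The timer and the cream egg are where they were. The cream egg's cup was out of that picture, but the arm didn't go near it.

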